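Shut down the track power and dock the hand controller

TASK

Race night is over: first switch the track's power unit off by turning its main dial (the larger one) anticlockwise all the way to its end stop, leaving the small dial as it is. Then lift the hand controller up and off its hook on the rack and stand it upright, flat on the floor of the empty charging tray, setting it down rather than dropping it. Leave everything else standing and hanging where it is.

Things in the scene. Friction and masses are not known exactly. Their poses are not given: they have to be found in the camera images.
- dial_grip (a point): main dial: the larger of two black rotary knobs on the power unit's flat top. Disc of diameter 60 with an upright bar grip 57 long, 14 thick, 32 high; point on the turning axis, 7 below the bar's top (bar's top 114 above the table, disc's top 84). x along the bar (pale mark towards -x), y across its 14 mm, z up; turns with the dial
- dial (a joint): angle of the main dial, rad: 0 = off, at the end stop fully anticlockwise seen from above; grows clockwise to 4.7. About 0.05 N m of friction; it stays where it is left
- trim_grip (a point): small trim dial (disc of diameter 34, bar 32 long, 14 thick, same height), 104 mm beside the main dial; point on its axis as for the main dial. Not to be turned
- trim_end (a point): point on the trim dial 16 mm out from its axis, at the marked end of its bar; it moves if the trim dial is turned
- supply: grey power unit, fixed to the table: 150 deep (x), 200 wide (y), flat top 70 above the table, with a black display hood along its rear (+x) edge, 35 deep, 190 wide, up to 112 above the table. Origin under its centre; its dials lie at x = -22, y = +42 (main) and -62 (trim)
- controller_loop (a point): hand controller hanging by the stirrup on its top. Point: middle of the stirrup's two upright sides, 122 above the foot's underside, 27 above the head (36 x by 70 y). Stirrup: 44 wide along y over its sides (8 thick, 14 deep along x, straight from 95 to 140 above the underside), pointed roof to 164; the hook runs through it along x, 25 above this point. z up
- controller_foot (a point): centre of the underside of the controller's foot, which is 56 (x) by 90 (y), 22 high; same axes
- rack: wooden hook rack, fixed, base 160 by 400 by 18, 290 high. Origin on the table under the middle hook's hanging place. Three hooks (steel bars, diameter 8) 270 above the table at y = -130, 0, +130 point to its -x; things hang at x = 0. Crossbar's front face at x = +70. Each hook ends at x = -34
- tray: charging tray: shallow open plywood tray, fixed, empty, 96 (x) by 130 (y) outside, walls 5 thick and 30 high, so 86 by 120 inside; origin under its centre. The foot fits when its long side lies along the tray's long side, either way round
- tray_in (a point): centre of the tray's inner floor, 5 above the table; axes as the tray's
- brush: wooden dust brush, 66 wide, 24 thick, about 147 tall, hanging on another hook of the rack by a stirrup on its handle; origin at the centre of its lower end (bristles). Leave it hanging
- gauge: flat aluminium gauge plate, 70 wide, 8 thick, about 147 tall with its stirrup, hanging on another hook of the rack; origin at the centre of its lower edge. Leave it hanging
- car: white model racing car, 130 long (x), 64 wide, 39 high, standing on the table; origin under its centre
- can: upright can, diameter 62, 105 high; origin under its centre
- flask: tall brown glass bottle, diameter 60, 190 high, standing; origin under its centre
- jar: clear jar, diameter 72, 110 high, standing; origin under its centre
- controller: the hand controller: black pistol grip on a flat foot, 164 tall, about 280 g, hanging upright on one of the rack's three hooks; origin at the centre of the underside of its foot
- hook_mid (a point): middle hook of the rack, on the bar's axis at the hanging place; axes as the rack's. Like the others it ends 34 further to -x in an upturned tip, its top 18 above the bar's axis: a hanging thing must rise at least 20 (30 is enough, the controller 45 at most) and then leave towards -x
Things that resemble listed ones, but are neither listed nor needed, are in the scene too. Leave any blue or pink look-alike of the controller alone.

How it is judged:
By the outcome, as a careful person would: the job done as asked, in the order asked, and still so for the second after the job is handed in, with the robot touching nothing.
It also fails if it takes over 72 s, if anything falls off the work surface, if the arm or the gripper's body presses on something with over 40 N, if the wrist force passes 120 N, or if a joint passes its speed limit or range.

ROBOT

A 6-joint arm with a two-finger parallel gripper is mounted at the origin on the work surface. World frame = base frame: x ahead of the robot, y to its left, z up, the work surface at z = 0. Lengths are in m, angles in degrees, forces in N, time in s.
With the tool pointing down it reaches from about 0.25 to 0.725 m from the base axis. Payload 9.7 kg.
Tool frame: the origin (TCP) lies at the very end of the fingers, on their centre line; the grasp point (between the pads) lies 19 mm behind it (bot.grip_point_offset is the distance from the TCP to the grasp point, in m); y points along the fingers, x is the direction in which the jaws open and shut, and the axes are right-handed (so a half turn about y gives the same grasp; the last joint's range is limited). The gripper opens to 85 mm and grips with 20 to 120 N. Pads are 22 mm wide; open, the fingers measure 114 mm over their backs; the gripper's body (76 mm by 85 mm) begins 54 mm behind the grasp point. The pads swing forward as they close: fully open they stand 13 mm farther back than shut.
Start: joints at [64.572, 4.979, 10.078, 95.1, 0, 90], TCP at [0.236, 0.497, 0.231] pointing down, gripper open.
Joint ranges: [-179.16, 179.16], [-48.56, 103.87], [-65.8, 70.77], [-126.05, 130.52], [-82.76, 87.17], [-180, 180]. Speed limits (degrees/s): [127.2, 127.2, 147.25, 180, 180, 180].

INTERFACE

Orientations are given as [roll, pitch, yaw] about the fixed x, y, z axes, in that order (R = Rz(yaw) Ry(pitch) Rx(roll)).
In Python, from workcell import bot gives the robot as it stands.
- The arm moves only by the shell command python3 -m inch 'ROWS' [FORCE]. ROWS is JSON, a list of rows, each a list of 3 entries, a list of its own where there are three numbers: the shift along the tool's x, y, z in mm, then the turn, a rotation vector about the tool's x, y, z in rad, then the finger opening in mm, from 0 to 85.4. In form: [[[x, y, z], [ax, ay, az], grip], ...]. A call has 1 to 20 rows; each row is the pose to reach, as a shift and turn from the pose measured when the call began, along the tool's axes at that moment; what a row does not reach only later rows make up. A row lasts 1/10 s, in which the tool goes at most 50 mm and 8.59 degrees, less where a joint would pass 70% of its speed; a pose out of reach is approached as far as the arm can. A call with a gripper value outside its range is refused whole. The fingers move at their own pace and stop on an object; FORCE is the grip in N (left out, the last holds). Time passes only in rows, so rows that repeat a pose let the fingers close. It gives the time, the measured TCP pose, the force and the opening at its end, in the units of the state.
- bot.get_obs(): the state, without advancing time (a new reading comes with each control period).
- bot.camera(name): name is "scene" or "side" or "wrist"; returns a dict with "frame" (400x640x3 uint8, red, green, blue), "mtx" (3x3 intrinsics, pixels), "origin" and "orientation" of the camera in the world. Camera axes: x right, y down, z forward; pixel columns grow to the right and rows downward; lengths in m; the calibration is good to about 2 mm. A picture is of the moment at which its call begins. There is no depth.
- bot.job_done(): hands the job in, once; it reports no verdict.
Trained networks look in a picture, given as the dict that the camera call returned (one of the last four; its "shot" number tells which), for a name from the list of things; names that differ only in an ending like _2 or _b are one class to them, and where a whole thing is asked for, a point or a joint stands for the part that bears it (a point fixed in the world has none). Each returns a list of dicts, best first, with "confidence" (0 to 1); they miss things now and then, are a little off and sometimes report something else, mostly with a low value. They report only what shows in the picture. A call takes as long as a camera call. They do not tell look-alikes from the thing itself.
- bot.search_frame(picture, name): "box" ([left, top, right, bottom] in pixels, round what is visible of it).
- bot.cut_out(picture, name): "region" (400x640 bool, what is visible of it) and "box" ([left, top, right, bottom] in pixels, round what is visible of it).
The state is a dict: "time": time; "q": joint angles; "qd": joint speeds; "joint_efforts": joint torques, N m; "ee_pos": TCP position; "tcp_rot": TCP orientation; "wrist_force": force on the tool from outside, world axes, zero at the start; "torque": the same for the moment, N m; "opening": finger opening in m.
Only numpy, scipy, OpenCV 4.12 (cv2) and the standard library are available. Lean on these libraries where they do the work, as an engineer would, in place of code of your own. Each camera call takes 0.05 s, during which the arm holds its last target. There are 200 camera calls.

## Working session

There is one attempt and no reset: what is moved stays moved. The work goes in short steps, Python scripts to look and compute and a shell command to move; the robot and the scene stay as the last step left them, time stands still between calls to the robot, and variables do not carry over. Pictures are saved under pics/ and viewed, about 8 in all and at most 12, crops included, and the job is handed in when it is done.

```bash
mkdir -p pics; ls; cat > h.py <<'E'
import numpy as np, cv2
from scipy.spatial.transform import Rotation as R
from workcell import bot
def cam(name, f=None):
    p=bot.camera(name)
    if f: cv2.imwrite('pics/'+f, cv2.cvtColor(p['frame'],cv2.COLOR_RGB2BGR))
    return p
def CR(p):
    o=np.array(p['orientation'],float)
    return o if o.shape==(3,3) else R.from_euler('xyz',o,degrees=True).as_matrix()
def ray(p,u,v):
    d=CR(p)@np.linalg.inv(p['mtx'])@np.array([u,v,1.]); return np.array(p['origin']),d/np.linalg.norm(d)
def atz(p,u,v,z):
    o,d=ray(p,u,v); return o+d*(z-o[2])/d[2]
def proj(p,X):
    c=np.array(p['mtx'])@CR(p).T@(np.array(X)-p['origin']); return c[:2]/c[2]
def tri(obs):
    A=np.zeros((3,3));b=np.zeros(3)
    for p,u,v in obs:
        o,d=ray(p,u,v);M=np.eye(3)-np.outer(d,d);A+=M;b+=M@o
    X=np.linalg.solve(A,b); return X
def toolR():
    s=bot.get_obs(); return np.array(s['ee_pos']),R.from_euler('xyz',s['tcp_rot'],degrees=True) if np.size(s['tcp_rot'])==3 else R.from_matrix(s['tcp_rot'])
E
python3 - <<'E'
from h import *
np.set_printoptions(precision=3,suppress=True)
s=bot.get_obs();print(s, bot.grip_point_offset)
for n in ['scene','side']:
    p=cam(n,n+'0.png'); print(n,p['origin'],p['orientation'],p['mtx'])
    for k in ['dial_grip','trim_grip','supply','controller_loop','controller','rack','tray','brush','gauge','car','can','flask','jar']:
        print(k,[(np.round(x['box']).astype(int).tolist(),round(x['confidence'],2)) for x in bot.search_frame(p,k)[:4]])
E
```

```text
pics
{'time': 0.0, 'q': array([64.573,  5.009, 10.032, 95.098,  0.001, 90.001]), 'qd': array([ 0.079,  0.035,  0.046,  0.069, -0.041, -0.039]), 'joint_efforts': array([ -0.005, -52.039,  46.48 ,   0.017,  -0.   ,  -0.   ]), 'ee_pos': array([0.236, 0.497, 0.231]), 'tcp_rot': array([-89.999,   0.075,  64.573]), 'wrist_force': array([ 0.122,  0.024, -0.701]), 'torque': array([-0.021,  0.015, -0.025]), 'opening': 0.08540174404265347} 0.0187
scene [ 1.071 -0.578  1.375] [-147.332   -0.355   44.236] [[391.507   0.    317.815]
 [  0.    391.507 202.268]
 [  0.      0.      1.   ]]
dial_grip []
trim_grip [([330, 159, 337, 174], 0.58)]
supply [([320, 140, 375, 194], 0.84), ([264, 294, 287, 320], 0.18)]
controller_loop [([232, 318, 260, 354], 0.95), ([300, 217, 326, 251], 0.76), ([206, 272, 231, 302], 0.67), ([393, 179, 413, 207], 0.58)]
controller [([211, 271, 228, 303], 0.96), ([231, 320, 263, 354], 0.78), ([300, 216, 326, 253], 0.67), ([389, 180, 411, 208], 0.67)]
rack [([297, 174, 411, 294], 0.85)]
tray [([232, 222, 274, 259], 0.63), ([342, 145, 356, 157], 0.58), ([299, 216, 327, 254], 0.1
[... 219 characters left out ...]
, 148, 422, 183], 0.93)]
jar [([263, 293, 285, 318], 0.9), ([233, 222, 272, 259], 0.38)]
side [-0.228  1.056  1.101] [-124.607    1.239 -146.204] [[470.686   0.    318.698]
 [  0.    470.686 199.782]
 [  0.      0.      1.   ]]
dial_grip [([216, 171, 326, 264], 0.54)]
trim_grip []
supply [([252, 270, 325, 330], 0.84)]
controller_loop [([208, 239, 236, 289], 0.79), ([382, 187, 396, 198], 0.56)]
controller [([209, 241, 237, 281], 0.94), ([381, 185, 397, 198], 0.58)]
rack [([315, 214, 333, 249], 0.64)]
tray [([359, 206, 397, 233], 0.96)]
brush [([246, 189, 260, 227], 0.88)]
gauge []
car [([324, 254, 366, 272], 0.86)]
can [([315, 214, 331, 247], 0.59)]
flask [([184, 262, 213, 320], 0.74)]
jar []
```

```bash
python3 - <<'E'
import cv2
a=cv2.imread('pics/scene0.png')[110:370,180:460]; cv2.imwrite('pics/sc1.png',cv2.resize(a,None,fx=2.3,fy=2.3,interpolation=cv2.INTER_CUBIC))
a=cv2.imread('pics/side0.png')[150:350,160:440]; cv2.imwrite('pics/sd1.png',cv2.resize(a,None,fx=2.8,fy=2.8,interpolation=cv2.INTER_CUBIC))
E
```

```text
(no output)
```

View pics/sc1.png

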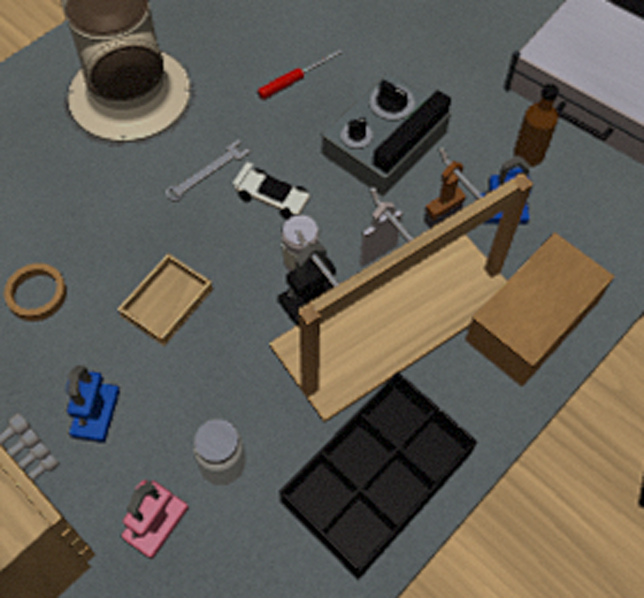

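View pics/sd1.png

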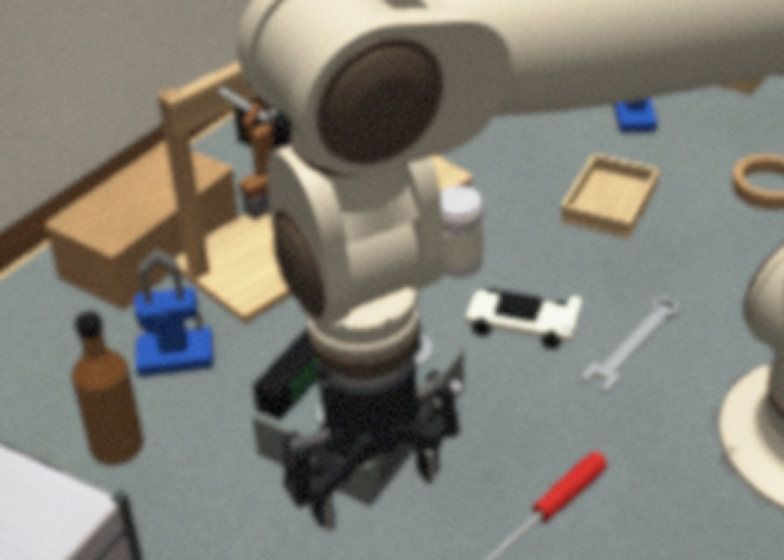

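The scene view shows the black controller on the rack's left hook (full px ~(313,232)). The gauge hangs in the middle and the brush on the right. The empty tray is at ~(252,240), with the power unit's dials at ~(350,152) and (335,167). The arm hides the dials in the side view. Next I'll locate everything.

```bash
python3 - <<'E'
from h import *
np.set_printoptions(precision=3,suppress=True)
p=bot.camera('scene')
f=lambda x,y:(180+x/2.3,110+y/2.3)
print('base',proj(p,[0,0,0]),'tcp',proj(p,[.236,.497,.231]))
for n,x,y,z in [('main',391,100,.084),('trim',357,133,.084),('supL',323,138,.07),('supfront',380,188,.07),('hoodR',377,160,.112),('hoodB',443,97,.112),
  ('t1',170,255,.03),('t2',212,287,.03),('t3',163,342,.03),('t4',119,308,.03),
  ('baseL',272,345,.018),('baseR',325,418,.018),('hookBrushTip',441,150,.288),('hookGaugeTip',373,190,.288),('hookCtlTip',299,232,.288),('hb_end',487,200,.27),('hg_end',410,240,.27),('xbarL',305,312,.29),('xbarR',525,182,.29),('can',300,225,.105),('flask',548,90,.19),('car',270,185,.03)]:
    print(n,atz(p,*f(x,y),z))
w=cam('wrist','w0.png');print(w['origin'],w['orientation'])
for k in ['dial_grip','trim_grip','trim_end']:
    print(k,[(np.round(x['box']).astype(int).tolist(),round(x['confidence'],2)) for x in bot.search_frame(w,k)[:4]])
E
```

```text
base [235.949 150.336] tcp [351.218  81.959]
main [0.425 0.294 0.084]
trim [0.432 0.193 0.084]
supL [0.389 0.15  0.07 ]
supfront [0.537 0.141 0.07 ]
hoodR [0.511 0.158 0.112]
hoodB [0.501 0.347 0.112]
t1 [ 0.356 -0.194  0.03 ]
t2 [ 0.453 -0.185  0.03 ]
t3 [ 0.471 -0.308  0.03 ]
t4 [ 0.373 -0.319  0.03 ]
baseL [ 0.597 -0.185  0.018]
baseR [ 0.745 -0.213  0.018]
hookBrushTip [0.645 0.136 0.288]
hookGaugeTip [0.621 0.011 0.288]
hookCtlTip [ 0.595 -0.115  0.288]
hb_end [0.745 0.125 0.27 ]
hg_end [ 0.709 -0.006  0.27 ]
xbarL [ 0.689 -0.199  0.29 ]
xbarR [0.771 0.177 0.29 ]
can [ 0.506 -0.027  0.105]
flask [0.655 0.428 0.19 ]
car [0.374 0.028 0.03 ]
[0.161 0.533 0.374] [160.93   -0.039  64.553]
dial_grip [([222, 373, 267, 397], 0.81)]
trim_grip []
trim_end []
```

View pics/w0.png

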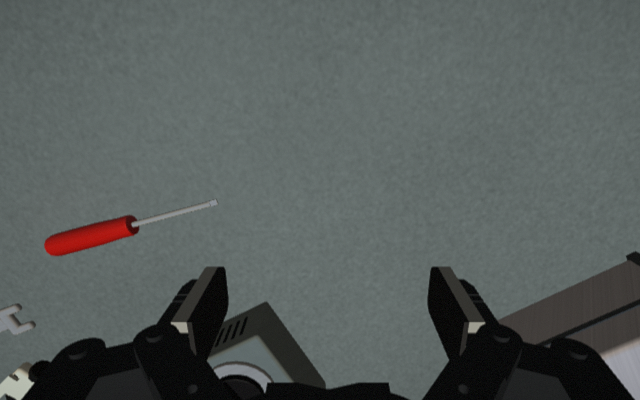

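The wrist view shows the supply's corner and the dial disc's edge at the bottom, near (240,385). I'll move above the main dial.

```bash
python3 -m inch '[[[-18,-4,-45],[0,0,0],85],[[-36,-8,-90],[0,0,0],85],[[-54,-12,-135],[0,0,0],85],[[-72,-16,-180],[0,0,0],85],[[-88,-20,-225],[0,0,0],85],[[-102,-20,-258],[0,0,0],85],[[-102,-20,-258],[0,0,0],85],[[-102,-20,-258],[0,0,0],85],[[-102,-20,-258],[0,0,0],85]]' 30
python3 - <<'E'
from h import *
np.set_printoptions(precision=3,suppress=True)
s=bot.get_obs();print(s['q'],s['ee_pos'],s['tcp_rot'])
w=cam('wrist','w1.png')
for k in ['dial_grip','trim_grip','trim_end']:
    print(k,[(np.round(x['box']).astype(int).tolist(),round(x['confidence'],2)) for x in bot.search_frame(w,k)[:4]])
E
```

```text
time: 2.55
ee_pos: [0.4249, 0.2943, 0.2513]
tcp_rot: [-90.0, -0.0, 64.6]
wrist_force: [0.6, -0.4, 0.5]
opening: 0.0851
[34.703  0.913  8.077 97.169  0.015 60.1  ] [0.425 0.294 0.251] [-89.985  -0.003  64.603]
dial_grip [([299, 132, 368, 200], 0.88)]
trim_grip [([207, 197, 254, 234], 0.62)]
trim_end [([206, 200, 253, 237], 0.66)]
```

View pics/w1.png

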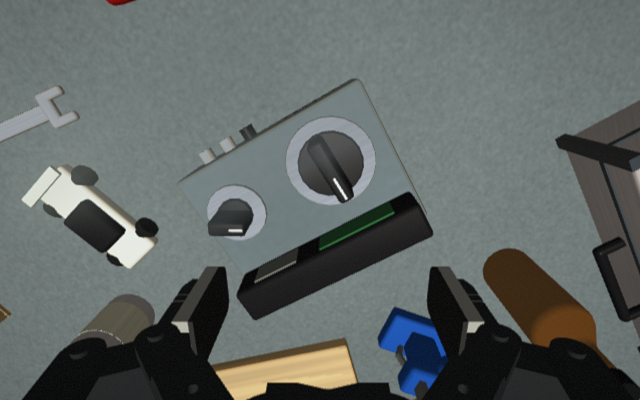

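The main dial's disc is centred at ~(331,161). Its bar top runs from (313,140) to the pale-marked end at (344,198). The trim dial is at ~(237,212).

```bash
python3 - <<'E'
from h import *
np.set_printoptions(precision=4,suppress=True)
w=bot.camera('wrist')
# disc outline (dark): fit ellipse in ring mask
g=cv2.cvtColor(w['frame'],cv2.COLOR_RGB2GRAY)
c=atz(w,331,162,.084);print('disc',c,'trim',atz(w,237,212,.084))
a=atz(w,313,140,.114);b=atz(w,345,199,.114);print(a,b,np.linalg.norm(a-b),(a+b)/2)
d=b-a;print('bar ang (towards mark)',np.degrees(np.arctan2(d[1],d[0])))
h1=atz(w,418,196,.112);h0=atz(w,237,293,.112);e=h1-h0;print('hood y dir',np.degrees(np.arctan2(e[1],e[0]))-90,np.linalg.norm(e))
e=c-atz(w,237,212,.084);print('dials y dir',np.degrees(np.arctan2(e[1],e[0]))-90,np.linalg.norm(e))
E
```

```text
disc [0.4189 0.3017 0.084 ] trim [0.4246 0.2012 0.084 ]
[0.3899 0.2992 0.114 ] [0.446  0.3016 0.114 ] 0.056213672487983334 [0.4179 0.3004 0.114 ]
bar ang (towards mark) 2.441969403640517
hood y dir 5.394739245947136 0.1869122556920392
dials y dir 3.2624439128368294 0.10064563681226947
```

```bash
python3 -m inch '[[[1,10,3],[0,-0.13,0],60],[[2,30,6],[0,-0.26,0],60],[[3,60,9],[0,-0.39,0],50],[[3,90,9],[0,-0.485,0],50],[[3,120,9],[0,-0.485,0],50],[[3,145,9],[0,-0.485,0],50],[[3,159,9],[0,-0.485,0],50],[[3,159,9],[0,-0.485,0],50],[[3,159,9],[0,-0.485,0],50]]' 30
python3 - <<'E'
from h import *
s=bot.get_obs();print(s['q'],s['ee_pos'])
cam('wrist','w2.png')
E
```

```text
time: 3.7
ee_pos: [0.4182, 0.3014, 0.0933]
tcp_rot: [-90.0, -0.0, 92.5]
wrist_force: [-0.4, -0.4, 0.6]
opening: 0.0499
[ 3.57827410e+01 -2.39528480e-01 -1.05674683e+01  7.96192559e+01
  3.27830815e-03  3.33217639e+01] [0.41818933 0.30143631 0.09330012]
```

View pics/w2.png

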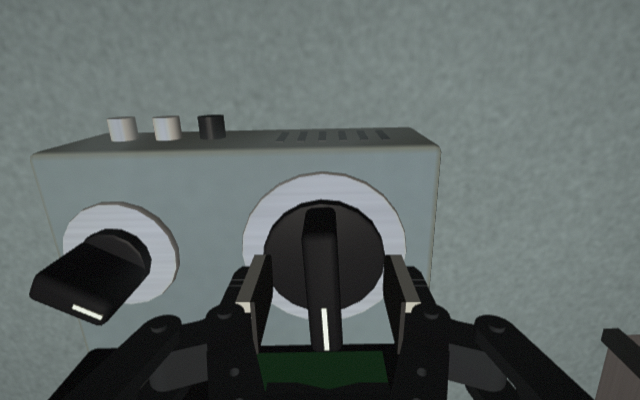

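The bar lies centred between the jaws (bar at u≈323, pads at 262 and 392). Closing now, then turning anticlockwise in steps.

```bash
python3 -m inch '[[[0,0,0],[0,0,0],5],[[0,0,0],[0,0,0],5],[[0,0,0],[0,0,0],5],[[0,0,0],[0,0,0],5],[[0,0,0],[0,0,0],5],[[0,0,0],[0,0,0],5]]' 40
python3 -m inch '[[[0,0,0],[0,-0.12,0],5],[[0,0,0],[0,-0.24,0],5],[[0,0,0],[0,-0.36,0],5],[[0,0,0],[0,-0.48,0],5],[[0,0,0],[0,-0.6,0],5],[[0,0,0],[0,-0.6,0],5]]'
python3 -c "
from h import *
s=bot.get_obs();print(s['q'],s['torque'])"
```

```text
time: 4.35
ee_pos: [0.4189, 0.2999, 0.0952]
tcp_rot: [-90.2, 0.1, 92.4]
wrist_force: [-1.9, -12.2, 10.4]
opening: 0.0131
time: 4.95
ee_pos: [0.4189, 0.2993, 0.0953]
tcp_rot: [-90.0, 0.2, 126.8]
wrist_force: [-0.1, -5.6, -0.9]
opening: 0.013
[ 35.67731271  -0.35270414 -10.4632619   79.83860564  -0.24063013
  -1.15328234] [-0.86654921 -0.03838792 -0.05411976]
```

```bash
cat > t.py <<'E'
from h import *
s=bot.get_obs();print('q6',s['q'][5].round(1),'tq',np.round(s['torque'],3),'F',np.round(s['wrist_force'],1))
E
python3 -m inch '[[[0,0,0],[0,-0.14,0],5],[[0,0,0],[0,-0.28,0],5],[[0,0,0],[0,-0.42,0],5],[[0,0,0],[0,-0.56,0],5],[[0,0,0],[0,-0.7,0],5],[[0,0,0],[0,-0.7,0],5]]'; python3 t.py
python3 -m inch '[[[0,0,0],[0,-0.12,0],5],[[0,0,0],[0,-0.24,0],5],[[0,0,0],[0,-0.36,0],5],[[0,0,0],[0,-0.48,0],5],[[0,0,0],[0,-0.48,0],5]]'; python3 t.py
```

```text
time: 5.55
ee_pos: [0.4193, 0.2989, 0.0953]
tcp_rot: [-89.8, 0.3, 167.0]
wrist_force: [3.4, -4.8, -3.2]
opening: 0.013
q6 -41.3 tq [-0.604 -0.397  0.001] F [ 3.4 -4.8 -3.2]
time: 6.05
ee_pos: [0.4197, 0.2988, 0.0953]
tcp_rot: [-89.7, 0.2, -165.6]
wrist_force: [4.5, -2.6, -2.6]
opening: 0.0128
q6 -68.7 tq [-0.363 -0.527  0.018] F [ 4.5 -2.6 -2.6]
```

```bash

python3 -m inch '[[[0,0,0],[0,-0.12,0],5],[[0,0,0],[0,-0.24,0],5],[[0,0,0],[0,-0.36,0],5],[[0,0,0],[0,-0.48,0],5]]'; python3 t.py
python3 -m inch '[[[0,0,0],[0,-0.12,0],5],[[0,0,0],[0,-0.24,0],5],[[0,0,0],[0,-0.36,0],5],[[0,0,0],[0,-0.36,0],5]]'; python3 t.py
```

```text
time: 6.45
ee_pos: [0.4201, 0.2989, 0.0953]
tcp_rot: [-89.6, 0.1, -138.2]
wrist_force: [4.6, -0.5, -3.5]
opening: 0.013
q6 -96.1 tq [-0.105 -0.605 -0.099] F [ 4.6 -0.5 -3.5]
time: 6.85
ee_pos: [0.4204, 0.2991, 0.0953]
tcp_rot: [-89.6, -0.0, -117.8]
wrist_force: [3.8, 0.6, -3.3]
opening: 0.013
q6 -116.6 tq [ 0.046 -0.446  0.038] F [ 3.8  0.6 -3.3]
```

```bash

python3 -m inch '[[[0,0,0],[0,-0.12,0],5],[[0,0,0],[0,-0.24,0],5],[[0,0,0],[0,-0.36,0],5],[[0,0,0],[0,-0.48,0],5]]'; python3 t.py
python3 -m inch '[[[0,0,0],[0,-0.12,0],5],[[0,0,0],[0,-0.24,0],5],[[0,0,0],[0,-0.36,0],5],[[0,0,0],[0,-0.36,0],5]]'; python3 t.py
```

```text
time: 7.25
ee_pos: [0.4206, 0.2994, 0.0953]
tcp_rot: [-89.7, -0.1, -90.5]
wrist_force: [4.0, 1.2, -4.1]
opening: 0.0134
q6 -143.9 tq [ 0.272 -0.437 -0.071] F [ 4.   1.2 -4.1]
time: 7.65
ee_pos: [0.4217, 0.2996, 0.0957]
tcp_rot: [-89.6, -0.2, -70.5]
wrist_force: [4.9, 2.4, -2.8]
opening: 0.0136
q6 -163.9 tq [ 0.429 -1.167 -4.372] F [ 4.9  2.4 -2.8]
```

The wrist moment jumped to -4.4 N m about z after about 197° of turning, so the dial has reached its end stop. I'll release, lift, and check it from above.

```bash

python3 -m inch '[[[0,0,0],[0,0,0],45],[[0,0,0],[0,0,0],45],[[0,0,0],[0,0,0],45],[[0,0,0],[0,0,0],45],[[0,-30,0],[0,0,0],45],[[0,-75,0],[0,0,0],60],[[0,-120,0],[0,0,0],85],[[0,-160,0],[0,0,0],85],[[0,-160,0],[0,0,0],85],[[0,-160,0],[0,0,0],85]]'; python3 t.py
python3 - <<'E'
from h import *
w=cam('wrist','w3.png')
print(bot.get_obs()['ee_pos'],[proj(w,x) for x in ([.4195,.3,.084],[.4265,.2,.084])])
E
```

```text
time: 8.65
ee_pos: [0.4208, 0.3002, 0.2567]
tcp_rot: [-89.5, -0.2, -70.5]
wrist_force: [-0.1, -0.4, -0.9]
opening: 0.0851
q6 -163.8 tq [ 0.031  0.018 -0.022] F [-0.1 -0.4 -0.9]
[0.42042334 0.29993528 0.25534733] [array([326.66230724, 174.36866735]), array([428.54532023, 201.57231215])]
```

View pics/w3.png

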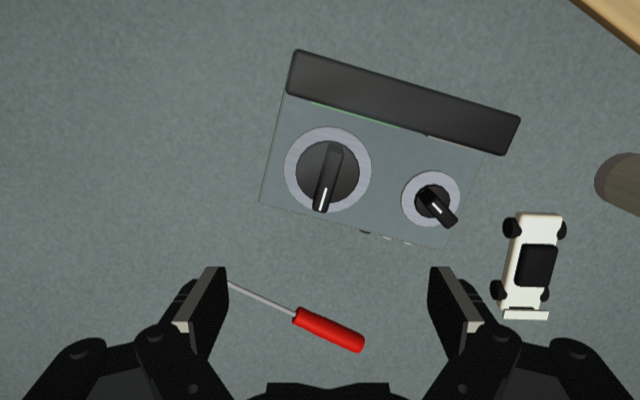

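```bash

python3 - <<'E'
from h import *
w=bot.camera('wrist')
a=atz(w,334,144,.114);b=atz(w,321,209,.114);d=b-a
print(a,b,np.linalg.norm(d),np.degrees(np.arctan2(d[1],d[0])))
p=bot.camera('scene')
for k in ['controller','controller_loop','tray','can','car','jar','flask','brush','gauge']:
    print(k,[(np.round(x['box']).astype(int).tolist(),round(x['confidence'],2)) for x in bot.search_frame(p,k)[:4]])
E
```

```text
[0.45285921 0.30521132 0.114     ] [0.39619714 0.29668405 0.114     ] 0.057300125427755505 -171.4415911946891
controller [([210, 270, 227, 303], 0.87), ([232, 320, 264, 354], 0.83), ([299, 216, 326, 253], 0.77), ([392, 178, 411, 208], 0.73)]
controller_loop [([235, 318, 261, 352], 0.91), ([209, 269, 230, 302], 0.8), ([302, 213, 324, 253], 0.72), ([392, 180, 410, 206], 0.67)]
tray [([232, 220, 272, 259], 0.71), ([281, 184, 316, 206], 0.18)]
can [([296, 220, 328, 247], 0.64), ([304, 201, 313, 227], 0.62)]
car [([282, 183, 318, 206], 0.77), ([298, 215, 327, 254], 0.34)]
jar [([332, 162, 337, 172], 0.63), ([262, 293, 286, 319], 0.55)]
flask [([403, 149, 422, 184], 0.58), ([298, 215, 326, 251], 0.24)]
brush [([263, 294, 286, 320], 0.74), ([366, 178, 381, 210], 0.72)]
gauge [([336, 201, 352, 226], 0.83)]
```

The bar now stands at 188.6°, having started at 2.4°. The gripper was still being driven past that when the moment jumped, which fits the end stop. The trim dial looks unchanged. Moving to the controller, in two calls so the wrist can unwind.

```bash

python3 -m inch '[[[262,-84,-9],[0,2.5,0],85],[[262,-84,-9],[0,2.5,0],85],[[262,-84,-9],[0,2.5,0],85],[[262,-84,-9],[0,2.5,0],85],[[262,-84,-9],[0,2.5,0],85],[[262,-84,-9],[0,2.5,0],85],[[262,-84,-9],[0,2.5,0],85],[[262,-84,-9],[0,2.5,0],85],[[262,-84,-9],[0,2.5,0],85],[[262,-84,-9],[0,2.5,0],85],[[262,-84,-9],[0,2.5,0],85],[[262,-84,-9],[0,2.5,0],85],[[262,-84,-9],[0,2.5,0],85],[[262,-84,-9],[0,2.5,0],85],[[262,-84,-9],[0,2.5,0],85],[[262,-84,-9],[0,2.5,0],85],[[262,-84,-9],[0,2.5,0],85],[[262,-84,-9],[0,2.5,0],85]]'; python3 t.py
python3 - <<'E'
from h import *
P,r=toolR();print(1000*r.inv().apply(np.array([.628,-.122,.34])-P), (r.inv()*R.from_euler('xyz',[-90,0,78],degrees=True)).as_rotvec())
E
```

```text
time: 11.05
ee_pos: [0.4988, 0.05, 0.3406]
tcp_rot: [-90.2, 0.4, 146.2]
wrist_force: [-0.1, 0.4, 0.3]
opening: 0.0848
q6 -50.4 tq [-0.02   0.057  0.032] F [-0.1  0.4  0.3]
[-203.03174973    1.80836653   70.99295552] [ 0.00708782  1.19016272 -0.0043678 ]
```

```bash

python3 -m inch '[[[-203,2,71],[0.007,1.19,-0.004],85],[[-203,2,71],[0.007,1.19,-0.004],85],[[-203,2,71],[0.007,1.19,-0.004],85],[[-203,2,71],[0.007,1.19,-0.004],85],[[-203,2,71],[0.007,1.19,-0.004],85],[[-203,2,71],[0.007,1.19,-0.004],85],[[-203,2,71],[0.007,1.19,-0.004],85],[[-203,2,71],[0.007,1.19,-0.004],85],[[-203,2,71],[0.007,1.19,-0.004],85],[[-203,2,71],[0.007,1.19,-0.004],85],[[-203,2,71],[0.007,1.19,-0.004],85]]'; python3 t.py
python3 - <<'E'
from h import *
w=cam('wrist','w4.png')
for k in ['controller_loop','gauge','tray']:
    print(k,[(np.round(x['box']).astype(int).tolist(),round(x['confidence'],2)) for x in bot.search_frame(w,k)[:4]])
E
```

```text
time: 12.15
ee_pos: [0.628, -0.1219, 0.3399]
tcp_rot: [-90.0, 0.0, 78.3]
wrist_force: [-0.0, -0.5, -0.3]
opening: 0.085
q6 0.8 tq [-0.022  0.037 -0.021] F [-0.  -0.5 -0.3]
controller_loop [([279, 123, 373, 221], 0.93), ([0, 193, 109, 278], 0.66), ([0, 29, 84, 116], 0.59), ([608, 93, 640, 146], 0.56)]
gauge [([425, 148, 558, 211], 0.91), ([224, 114, 640, 343], 0.57)]
tray [([130, 1, 242, 39], 0.6)]
```

View pics/w4.png

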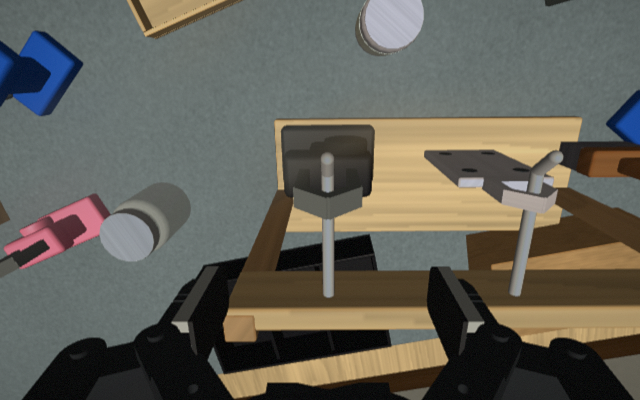

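The view is well aligned. The hook runs from its tip (327,158) to the crossbar at (329,290). The stirrup roof spans (293..362, ~200), with its apex at ~(328,198). The gauge is on the next hook to the right.

```bash

python3 - <<'E'
from h import *
np.set_printoptions(precision=4,suppress=True)
w=bot.camera('wrist')
tip=atz(w,327,158,.288);root=atz(w,329,293,.27);print('tip',tip,'root',root,np.linalg.norm((root-tip)[:2]))
d=root-tip;yaw=np.degrees(np.arctan2(d[1],d[0]));print('hook x yaw',yaw)
# bar axis point 34 from tip
l=atz(w,293,201,.263);r=atz(w,362,200,.263);e=r-l
print('roof ends',l,r,np.linalg.norm(e),'mid',(l+r)/2,'ydir yaw',np.degrees(np.arctan2(e[1],e[0]))-90)
u=np.array([np.cos(np.radians(-12)),np.sin(np.radians(-12)),0]);print('hang from tip',tip+.034*u,'from root',root-.07*u, 'apex',atz(w,328,198,.287))
p=bot.camera('scene')
print(proj(p,[.628,-.122,.287]))
E
```

```text
tip [ 0.5904 -0.1139  0.288 ] root [ 0.6895 -0.1334  0.27  ] 0.10100386959098742
hook x yaw -11.154475169109903
roof ends [ 0.6197 -0.143   0.263 ] [ 0.6285 -0.0983  0.263 ] 0.04554835130655108 mid [ 0.6241 -0.1207  0.263 ] ydir yaw -11.051148399565122
hang from tip [ 0.6237 -0.1209  0.288 ] from root [ 0.621  -0.1188  0.27  ] apex [ 0.6142 -0.1183  0.287 ]
[315.9186 218.523 ]
```

```bash

python3 -m inch '[[[0,30,5],[0,-0.01,0],85],[[0,65,5],[0,-0.01,0],85],[[0,95,5],[0,-0.01,0],85],[[0,112,5],[0,-0.01,0],85],[[0,112,5],[0,-0.01,0],85],[[0,112,5],[0,-0.01,0],85]]'; python3 t.py
python3 -m inch '[[[0,0,0],[0,0,0],35],[[0,0,0],[0,0,0],35],[[0,0,0],[0,0,0],35],[[0,0,0],[0,0,0],35],[[0,0,0],[0,0,0],35],[[0,0,0],[0,0,0],35]]' 40; python3 t.py
```

```text
time: 13.05
ee_pos: [0.623, -0.1209, 0.2286]
tcp_rot: [-90.0, 0.0, 78.6]
wrist_force: [-0.3, -0.5, 0.1]
opening: 0.0854
q6 0.4 tq [-0.073  0.039  0.005] F [-0.3 -0.5  0.1]
time: 13.65
ee_pos: [0.6234, -0.121, 0.2296]
tcp_rot: [-90.1, 0.0, 78.7]
wrist_force: [0.7, -0.0, 5.9]
opening: 0.0434
q6 0.4 tq [-0.098 -0.111 -0.002] F [ 0.7 -0.   5.9]
```

```bash

python3 -m inch '[[[0,-10,0],[0,0,0],35],[[0,-20,0],[0,0,0],35],[[0,-32,0],[0,0,0],35],[[0,-32,0],[0,0,0],35],[[0,-32,0],[0,0,0],35]]'; python3 t.py
python3 - <<'E'
from h import *
w=cam('wrist','w5.png'); 
p=bot.camera('scene'); s=bot.camera('side')
a=cv2.resize(p['frame'][190:280,270:390],None,fx=4,fy=4,interpolation=cv2.INTER_CUBIC)
b=w['frame'][:,:]
b=cv2.resize(b,None,fx=.45,fy=.45)
c=np.zeros((360,480+288,3),np.uint8);c[:,:480]=a;c[:180,480:]=b
cv2.imwrite('pics/m5.png',c[:,:,::-1])
E
```

```text
time: 14.15
ee_pos: [0.6235, -0.1211, 0.2617]
tcp_rot: [-90.2, 0.0, 78.7]
wrist_force: [-0.6, -0.0, -3.1]
opening: 0.0438
q6 0.4 tq [ 0.013  0.002 -0.01 ] F [-0.6 -0.  -3.1]
```

View pics/m5.png

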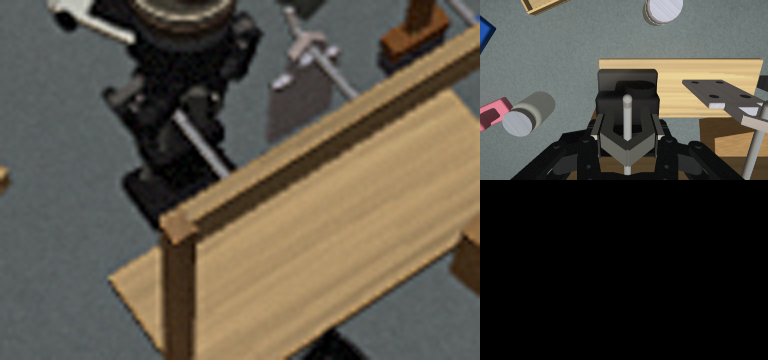

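The controller is held and raised 32 mm (wrist force −3.1 N, about its weight). The hook passes freely between stirrup and head. Now moving out along the hook.

```bash

python3 -m inch '[[[0,0,20],[0,0,0],35],[[0,0,45],[0,0,0],35],[[0,0,70],[0,0,0],35],[[0,0,95],[0,0,0],35],[[0,0,110],[0,0,0],35],[[0,0,110],[0,0,0],35]]'; python3 t.py
python3 - <<'E'
from h import *
np.set_printoptions(precision=4,suppress=True)
p=bot.camera('side'); q=bot.camera('scene')
for c in (p,q):
  for r in bot.cut_out(c,'tray')[:1]:
    m=r['region'].astype(np.uint8);k=max(cv2.findContours(m,0,2)[0],key=cv2.contourArea)
    e=cv2.approxPolyDP(k,.03*cv2.arcLength(k,True),True)[:,0];h=cv2.minAreaRect(k)
    print(r['confidence'],r['box'],[(x.tolist(),atz(c,*x,.03)[:2].round(3).tolist()) for x in e])
cv2.imwrite('pics/tr.png',np.hstack([cv2.resize(q['frame'][210:270,225:285],(390,390),interpolation=2),cv2.resize(p['frame'][195:245,350:410],(400,390),interpolation=2)])[:,:,::-1])
E
```

```text
time: 14.9
ee_pos: [0.5139, -0.099, 0.2612]
tcp_rot: [-90.1, 0.0, 78.7]
wrist_force: [1.0, -0.1, -2.4]
opening: 0.0436
q6 0.4 tq [-0.01   0.049 -0.011] F [ 1.  -0.1 -2.4]
0.74 [317.6, 159.4, 347.5, 208.7] [([335, 160], [0.769, -0.526]), ([323, 180], [0.721, -0.354]), ([326, 191], [0.664, -0.29]), ([319, 197], [0.664, -0.238]), ([327, 207], [0.599, -0.197]), ([346, 196], [0.576, -0.302])]
0.79 [232.4, 223.9, 276.6, 258.6] [([254, 222], [0.36, -0.197]), ([231, 244], [0.371, -0.322]), ([248, 259], [0.465, -0.317]), ([271, 237], [0.457, -0.195]), ([269, 230], [0.429, -0.18])]
```

View pics/tr.png

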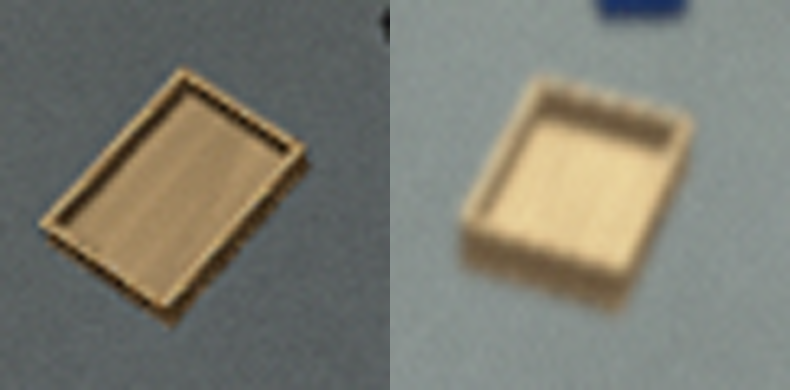

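Both views show the empty tray. In the crops its rim corners are (183,68), (305,150), (165,315), (42,228) in the scene camera and (540,78), (690,122), (625,275), (463,215) in the side camera.

```bash

python3 - <<'E'
from h import *
np.set_printoptions(precision=4,suppress=True)
p=bot.camera('side'); q=bot.camera('scene')
A=[atz(q,225+x/6.5,210+y/6.5,.03) for x,y in [(183,68),(305,150),(165,315),(42,228)]]
B=[atz(p,350+(x-390)/6.667,195+y/7.8,.03) for x,y in [(540,78),(690,122),(625,275),(463,215)]]
for C in (A,B):
    C=np.array(C);print(C[:,:2].tolist(),'ctr',C.mean(0)[:2])
    print([np.linalg.norm(C[i]-C[(i+1)%4]).round(3) for i in range(4)],[np.degrees(np.arctan2(*(C[(i+1)%4]-C[i])[[1,0]])).round(1) for i in range(4)])
P,r=toolR();print(1000*r.inv().apply(np.array([.413,-.2515,.26])-P), (r.inv()*R.from_euler('xyz',[-90,0,98],degrees=True)).as_rotvec())
E
```

```text
[[0.35221174546611067, -0.19465575154041564], [0.4471770226611057, -0.18065016507770087], [0.4693989909817583, -0.3089232055131176], [0.3756106054233541, -0.32316065013740986]] ctr [ 0.4111 -0.2518]
[np.float64(0.096), np.float64(0.13), np.float64(0.095), np.float64(0.131)] [np.float64(8.4), np.float64(-80.2), np.float64(-171.4), np.float64(100.3)]
[[0.45509547845195386, -0.3032506261153183], [0.3639095992800385, -0.31590800041757894], [0.3398017129726738, -0.18732727197544463], [0.43734571412481826, -0.1804326242634524]] ctr [ 0.399  -0.2467]
[np.float64(0.092), np.float64(0.131), np.float64(0.098), np.float64(0.124)] [np.float64(-172.1), np.float64(100.6), np.float64(4.0), np.float64(-81.8)]
[-169.3461    0.1562   70.9285] [ 0.0006 -0.3377 -0.0004]
```

```bash

python3 -m inch '[[[-45,0,-5],[0,-0.12,0],35],[[-90,0,-10],[0,-0.24,0],35],[[-130,0,-13],[0,-0.345,0],35],[[-139,0,-13],[0,-0.345,0],35],[[-139,0,-13],[0,-0.345,0],35],[[-139,0,-13],[0,-0.345,0],35]]'; python3 t.py
python3 - <<'E'
from h import *
w=cam('wrist','w6.png'); print([proj(w,x) for x in ([.411,-.252,.03],[.399,-.247,.03])])
E
```

```text
time: 15.8
ee_pos: [0.5015, -0.2377, 0.26]
tcp_rot: [-90.0, -0.0, 98.4]
wrist_force: [0.3, 0.5, -2.2]
opening: 0.0433
q6 -33.7 tq [ 0.008  0.022 -0.006] F [ 0.3  0.5 -2.2]
[array([326.22876767,  64.24581609]), array([333.05966727,  52.07463764])]
```

View pics/w6.png

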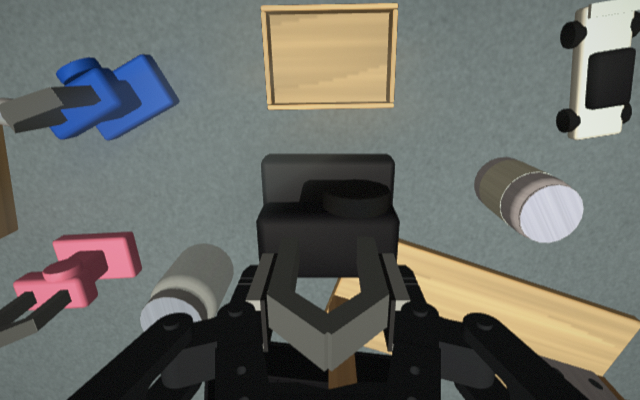

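The tray is clear ahead, with rim corners (262,6), (397,4), (396,107), (266,108). The controller hangs upright, with its foot's front edge (262–394, ~157) square to the tray.

```bash

python3 - <<'E'
from h import *
np.set_printoptions(precision=4,suppress=True)
w=bot.camera('wrist')
C=np.array([atz(w,x,y,.03) for x,y in [(262,6),(397,4),(396,107),(266,108)]])
print('ctr',C.mean(0)[:2]);print([np.linalg.norm(C[i]-C[(i+1)%4]).round(3) for i in range(4)],[np.degrees(np.arctan2(*(C[(i+1)%4]-C[i])[[1,0]])).round(1) for i in range(4)])
P,r=toolR()
f=np.array([atz(w,263,157,.176),atz(w,393,157,.176)]);print('foot edge tool',1000*r.inv().apply(f-P),np.linalg.norm(f[0]-f[1]))
T=np.r_[C.mean(0)[:2],.26];print(1000*r.inv().apply(T-P))
E
```

```text
ctr [ 0.4053 -0.2486]
[np.float64(0.127), np.float64(0.094), np.float64(0.133), np.float64(0.093)] [np.float64(99.2), np.float64(11.4), np.float64(-81.2), np.float64(-172.6)]
foot edge tool [[-42.2194  84.2398  31.6937]
 [ 42.7843  84.2191  31.5818]] 0.08500381103349579
[ 2.8766  0.1897 96.9147]
```

```bash

python3 -m inch '[[[1,0,40],[0,0,0],35],[[3,0,80],[0,0,0],35],[[3,0,94],[0,-0.01,0],35],[[3,0,94],[0,-0.01,0],35],[[3,35,94],[0,-0.01,0],35],[[3,70,94],[0,-0.01,0],35],[[3,100,94],[0,-0.01,0],35],[[3,120,94],[0,-0.01,0],35],[[3,130,94],[0,-0.01,0],35],[[3,130,94],[0,-0.01,0],35]]'; python3 t.py
python3 - <<'E'
from h import *
w=cam('wrist','w7.png'); p=bot.camera('scene');s=bot.camera('side')
c=np.hstack([w['frame'][100:400,120:520],cv2.resize(p['frame'][190:270,205:305],None,fx=3.75,fy=3.75,interpolation=2)])
cv2.imwrite('pics/m7.png',c[:,:,::-1])
E
```

```text
time: 16.9
ee_pos: [0.4085, -0.2473, 0.1291]
tcp_rot: [-90.0, -0.1, 99.1]
wrist_force: [0.7, 0.2, -1.7]
opening: 0.0434
q6 -40.3 tq [0.055 0.027 0.045] F [ 0.7  0.2 -1.7]
```

View pics/m7.png

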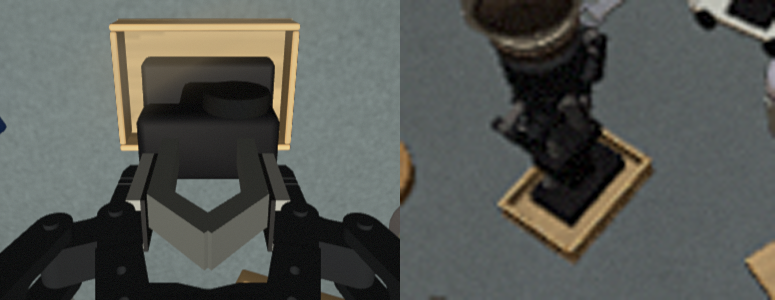

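The foot is over the tray and laterally centred. I'll check the depth direction numerically.

```bash

python3 - <<'E'
from h import *
np.set_printoptions(precision=1,suppress=True)
w=bot.camera('wrist');P,r=toolR()
for n,u,v,z in [('foot',142+120,160,.044),('foot',274+120,160,.044),('rim outer',110+120,125,.03),('rim outer',298+120,121,.03),('near outer',122+120,251,.03)]:
    print(n,1000*r.inv().apply(atz(w,u,v,z)-P))
E
```

```text
foot [-43.4  87.6  28.7]
foot [44.4 87.4 28.7]
rim outer [-66.4 101.6  49.9]
rim outer [ 61.8 101.4  52.5]
near outer [-65.9 101.8 -46.5]
```

The foot edge is at +28.7 and the tray spans +51 to −46.5, so it fits with about 15 mm on each side. Lowering gently.

```bash

python3 -m inch '[[[-2,5,2],[0,0,0],35],[[-2,9,2],[0,0,0],35],[[-2,12,2],[0,0,0],35],[[-2,14,2],[0,0,0],35],[[-2,15,2],[0,0,0],35],[[-2,15,2],[0,0,0],35]]'; python3 t.py
python3 -m inch '[[[0,1,0],[0,0,0],35],[[0,2,0],[0,0,0],35],[[0,2,0],[0,0,0],35]]'; python3 t.py
```

```text
time: 17.7
ee_pos: [0.4074, -0.2505, 0.1164]
tcp_rot: [-90.1, 0.1, 99.0]
wrist_force: [0.9, -0.0, -2.2]
opening: 0.0435
q6 -40.6 tq [-0.026 -0.034 -0.015] F [ 0.9 -0.  -2.2]
time: 18.0
ee_pos: [0.4074, -0.2505, 0.1143]
tcp_rot: [-90.1, 0.1, 99.0]
wrist_force: [-0.0, 0.1, -3.4]
opening: 0.0434
q6 -40.6 tq [-0.021 -0.008  0.044] F [-0.   0.1 -3.4]
```

```bash

python3 -m inch '[[[0,1,0],[0,0,0],35],[[0,2,0],[0,0,0],35],[[0,2,0],[0,0,0],35]]'; python3 t.py
python3 -m inch '[[[0,1,0],[0,0,0],35],[[0,1,0],[0,0,0],35],[[0,1,0],[0,0,0],35]]'; python3 t.py
```

```text
time: 18.3
ee_pos: [0.4074, -0.2505, 0.1122]
tcp_rot: [-90.1, 0.1, 99.0]
wrist_force: [0.1, 1.1, -2.3]
opening: 0.0436
q6 -40.6 tq [ 0.024 -0.042 -0.014] F [ 0.1  1.1 -2.3]
time: 18.6
ee_pos: [0.4077, -0.2505, 0.1121]
tcp_rot: [-90.2, 0.1, 99.0]
wrist_force: [-0.9, 1.0, 5.2]
opening: 0.0435
q6 -40.6 tq [0.524 0.313 0.015] F [-0.9  1.   5.2]
```

Contact with the tray floor at TCP z = 0.112 (force turned to +5.2 N), as predicted. Releasing and retreating straight up.

```bash

python3 -m inch '[[[0,0,0],[0,0,0],50],[[0,0,0],[0,0,0],65],[[0,0,0],[0,0,0],80],[[0,0,0],[0,0,0],80],[[0,0,0],[0,0,0],80],[[0,0,0],[0,0,0],80],[[0,-30,0],[0,0,0],80],[[0,-70,0],[0,0,0],80],[[0,-110,0],[0,0,0],80],[[0,-150,0],[0,0,0],80],[[0,-170,0],[0,0,0],80],[[0,-170,0],[0,0,0],80],[[0,-170,0],[0,0,0],80]]'; python3 t.py
python3 - <<'E'
from h import *
w=cam('wrist','w8.png'); p=bot.camera('scene');s=bot.camera('side')
A=cv2.resize(p['frame'][130:290,205:425],(550,400),interpolation=2)
B=cv2.resize(w['frame'][:,120:520],(250,250)); 
c=np.zeros((400,800,3),np.uint8);c[:,:550]=A;c[:250,550:]=B;c[250:,550:]=cv2.resize(s['frame'][170:320,190:440],(250,150))
cv2.imwrite('pics/m8.png',c[:,:,::-1])
for q,n in((p,'scene'),(s,'side')):
  for k in ['supply','car','can','jar','flask','brush','gauge']:
    print(n,k,[(np.round(x['box']).astype(int).tolist(),round(x['confidence'],2)) for x in bot.search_frame(q,k)[:1]])
E
```

```text
time: 19.9
ee_pos: [0.4073, -0.2504, 0.2818]
tcp_rot: [-90.2, 0.1, 99.0]
wrist_force: [0.7, 0.8, -0.3]
opening: 0.0801
q6 -40.7 tq [ 0.006 -0.039  0.001] F [ 0.7  0.8 -0.3]
scene supply [([317, 140, 375, 193], 0.6)]
scene car [([280, 180, 316, 206], 0.59)]
scene can [([300, 204, 312, 232], 0.85)]
scene jar [([261, 295, 286, 322], 0.91)]
scene flask [([401, 151, 421, 186], 0.76)]
scene brush [([367, 178, 382, 205], 0.59)]
scene gauge [([338, 200, 354, 223], 0.8)]
side supply [([253, 253, 323, 330], 0.57)]
side car [([325, 254, 366, 274], 0.89)]
side can [([313, 214, 333, 250], 0.6)]
side jar []
side flask [([184, 262, 213, 316], 0.79)]
side brush [([248, 189, 268, 230], 0.79)]
side gauge [([272, 175, 293, 211], 0.94)]
```

View pics/m8.png

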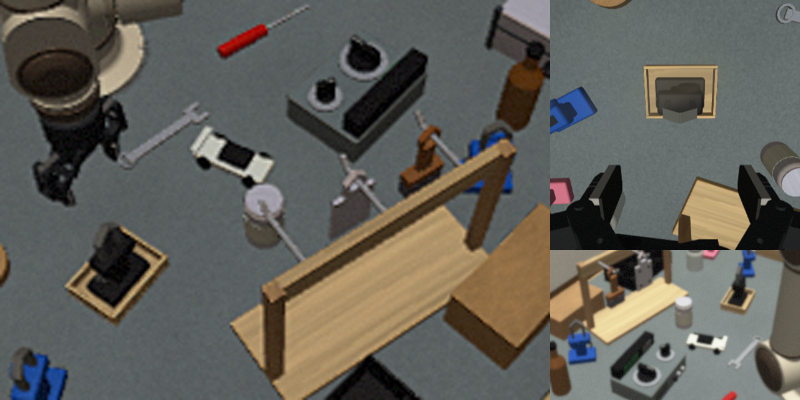

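The last picture shows the controller standing upright inside the tray with the gripper clear. The brush and gauge still hang, and every other object is where it was. Handing in.

```bash
python3 -c "
from h import *
print(bot.job_done())"
```

```text
the job is handed in; nothing more can be done
None
```

I turned the main dial off, then moved the controller to the tray, and handed the job in at about 20 s of the 72 s allowed.

- **Dial:** I gripped its bar and turned it anticlockwise by about 186°. The wrist moment then jumped to −4.4 N m, which I took as the end stop. After release, the bar measured 188.6° in the wrist picture, having started at 2.4°. The gripper itself turned about 11° further than the bar ended up. I put that down to give in the grip or the stop. I did not turn the dial again to check that it rests hard on the stop.
- **Trim dial:** I never touched it, and it looked unchanged in the pictures. I did not measure its angle.
- **Controller:** I lifted it 32 mm by the stirrup, took it out along the hook and lowered it into the tray. It touched the floor at the expected height with about 5 N, and I then released it.
- **Tray position:** The side camera put the tray about 12 mm away from where the scene camera did. I relied on the close wrist view, which gave roughly 15 mm of room on each side of the foot.
- **Final check:** The last pictures show the controller upright inside the tray with the gripper well above it. The brush and gauge are still hanging. The car, can, jar, flask and look-alikes are where they were.

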